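# Post the wheel spacer through the return chute flap

## Robot

A 7-joint arm with a two-finger parallel gripper is mounted at the origin on the work surface. World frame = base frame: x ahead of the robot, y to its left, z up, the work surface at z = 0. Lengths are in m, angles in rad, forces in N, time in s.
With the tool pointing down it reaches from about 0.35 to 0.9 m from the base axis. Payload 19.9 kg.
Tool frame: the origin (TCP) lies between the finger pads; the fingertips stand 19 mm ahead of it and the grasp point (between the pads) is the TCP; z points along the fingers, y is the direction in which the jaws open and shut (so a half turn about z gives the same grasp; the last joint's range is limited). The gripper opens to 94 mm and grips with 3 to 60 N. Pads are 16 mm wide; open, the fingers measure 119 mm over their backs; the gripper's body (75 mm by 177 mm) begins 78 mm behind the grasp point.
Start: joints at [1.109, 0.417, -0.01, 1.614, 0.005, 1.111, -0.053], TCP at [0.255, -0.571, 0.224] pointing down, gripper open.
Joint ranges: [-2.81, 2.81], [-0.39, 2.02], [-1.27, 1.25], [0.06, 2.57], [-1.19, 4.33], [0.19, 2], [-2.82, 2.82]. Speed limits (rad/s): [1.89, 1.89, 2.39, 2.39, 3.01, 3.01, 3.01].

## Interface

Orientations are given as a 3x3 rotation matrix whose columns are the frame's x, y, z axes.
In Python, from rig import robot gives the robot as it stands. Calls block until the motion is done:
- robot.move_ptp(position, orientation): joint-space move of the TCP to a pose.
- robot.move_linear(position, velocity=0.15, frame=None, threshold=None): straight line of the TCP; frame=None keeps the orientation; velocity is the mean speed in m/s. With threshold (N) it stops when the force on the tool has changed by that much, and returns True; else False.
- robot.goto_joints(angles): joint-space move.
- robot.gripper_to(opening): finger opening in m; the grip force is fixed at half the most; returns when the fingers have stopped.
- robot.pause(seconds).
- robot.ik(position, orientation): joint angles nearest the present ones, or None.
- robot.get_state(): the state.
- robot.grab_frame(name): name is "side" or "top"; returns the picture (400x640x3 uint8, red, green, blue); there is no depth.
- robot.camera_info(name): a dict with "fx", "fy", "cx", "cy" (pixels), "rvec" (rotation vector, rad) and "tvec" (3), from world to camera coordinates, as OpenCV has them. Camera axes: x right, y down, z forward; pixel columns grow to the right and rows downward; lengths in m; the calibration is good to about 2 mm. A picture is of the moment at which its call begins. camera_info takes no time and is no camera call.
A pose or a line that the arm cannot do raises robot.PlanningError and nothing moves.
- robot.sign_off(): hands the job in, once; it reports no verdict.
The state is a dict: "time": time; "qpos": joint angles; "joint_vel": joint speeds; "effort": joint torques, N m; "ee_pos": TCP position; "tool_rot": TCP orientation; "force": force on the tool from outside, world axes, zero at the start; "moment": the same for the moment, N m; "opening": finger opening in m.
Only numpy, scipy, OpenCV 4.12 (cv2) and the standard library are available. Lean on these libraries where they do the work, as an engineer would, in place of code of your own. Each camera call takes 0.05 s, during which the arm holds its last target.

## Task

Push the round wheel spacer along its lane and through the hanging flap, so that it drops into the bin behind, then draw back so that the flap swings shut. Use the outside of the fingers only: do not pick the spacer up or lift it. Leave the square block in the other lane, its flap, and the other things on the bench where they are.

Things in the scene. Friction and masses are not known exactly. Their poses are not given: they have to be found in the camera images.
- chute: Return chute fixed to the bench, 278 x 192 x 57 mm (91 at its posts). Origin on the bench, below the middle of the sill; x runs along the lanes from the open infeed end (robot's side) to the bin, y across, z up. Flat infeed deck x = -130 to 0 mm, top 45 mm high; it ends at the sill (x = 0), where a slick slide falls at 35 degrees to the floor (5 mm high) of an open-topped bin ending at x = 142 mm.
- sill_left (a point): Point on the sill edge (end of the deck, 45 mm above the bench) at the middle of the +y lane. Two lanes, centres y = +46 and -46 mm of the chute, 84 mm wide between walls 8 mm thick at y = -92, 0 and 92 mm, which run its whole length, through the bin too, 57 mm high (12 above the deck).
- sill_right (a point): The same point in the middle of the -y lane. A level hinge rod, 6 mm thick, 86 mm above the bench, crosses both lanes 18 mm beyond the sill, on posts on the walls (14 mm long in x, 8 mm wide, tops 91 mm above the bench). Nothing else covers the lanes or the bin.
- flap_left (a joint): Angle of the +y lane's flap: steel plate 78 mm wide, 33 mm tall, 3 mm thick, 90 g, hanging freely from the hinge rod, its lower edge 8 mm above deck level. 0 = hanging shut; grows to 1.45 rad as the lower edge swings towards the bin; it cannot swing towards the infeed, and falls shut by its weight.
- flap_right (a joint): The same for the -y lane's flap.
- spacer: Round aluminium wheel spacer, flat disc 70 mm across, 24 mm tall, dark centre and bolt marks (no real holes), 0.2 to 0.4 kg, loose on the deck in either lane. Origin: centre of its underside. Pushed low from behind it slides on and swings the flap open itself; once its middle is well past the sill it tips and slides down into the bin, below the flap.
- block: The square aluminium adapter block, 62 x 62 x 24 mm with dark marks, loose on the deck in the other lane; to be left alone. Origin: centre of its underside.
- cone: Bystander loose on the bench beside or before the chute: steel centring cone, 68 mm across, 45 mm tall. Origin: centre of its underside.
- can: Bystander loose on the bench beside or before the chute: grey metal can, 60 mm across, 60 mm tall. Origin: centre of its underside.
- nut_a: Bystander loose on the bench beside or before the chute: steel wheel nut, 26 mm across, 26 mm tall. Origin: centre of its underside.
- nut_b: Bystander loose on the bench beside or before the chute: steel wheel nut, 26 mm across, 26 mm tall. Origin: centre of its underside.
- socket: Bystander loose on the bench beside or before the chute: steel wrench socket, 28 mm across, 50 mm tall. Origin: centre of its underside.
Mind the look-alikes: they are no part of the job. Leave any blue or turquoise look-alike of the spacer alone.

How it is judged:
By the outcome, as a careful person would: the job done as asked, in the order asked, and still so for the second after the job is handed in, with the robot touching nothing.
It also fails if it takes over 35 s, if anything falls off the work surface, if the arm or the gripper's body presses on something with over 40 N, if the wrist force passes 120 N, or if a joint passes its speed limit or range.

## Working session

There is one attempt and no reset: what is moved stays moved. The work goes in short steps, each a Python script; the robot and the scene stay as the last script left them, time stands still between calls to the robot, and variables do not carry over. Pictures are saved under pics/ and viewed, and the job is handed in when it is done.

```bash
mkdir -p pics; ls; python3 - <<'E'
from rig import robot
import cv2
for n in("top","side"):
    cv2.imwrite(f"pics/{n}0.png",robot.grab_frame(n)[:,:,::-1]); print(n,robot.camera_info(n))
s=robot.get_state();print(s["time"],s["ee_pos"],s["tool_rot"],s["opening"],s["force"])
E
```

```text
pics
top {'fx': 362.4775543737383, 'fy': 362.4775543737383, 'cx': 323.80814732301974, 'cy': 201.93757527723736, 'rvec': array([ 2.14221794, -2.13500482,  0.19760048]), 'tvec': array([0.01982889, 0.59275637, 0.78125447])}
side {'fx': 383.4374095924558, 'fy': 383.4374095924558, 'cx': 318.8665823137864, 'cy': 192.26069652060033, 'rvec': array([ 0.37106856, -2.61191429,  1.38810134]), 'tvec': array([0.56255903, 0.12349708, 0.62187326])}
0.1 [ 0.25461488 -0.57044585  0.22388401] [[ 9.13139459e-01  4.07646977e-01 -5.19831737e-04]
 [ 4.07647299e-01 -9.13138976e-01  9.43890185e-04]
 [-8.99046395e-05 -1.07381138e-03 -9.99999419e-01]] 0.09393659791323095 [-0.44610884  0.07530254  0.10706538]
```

View pics/top0.png

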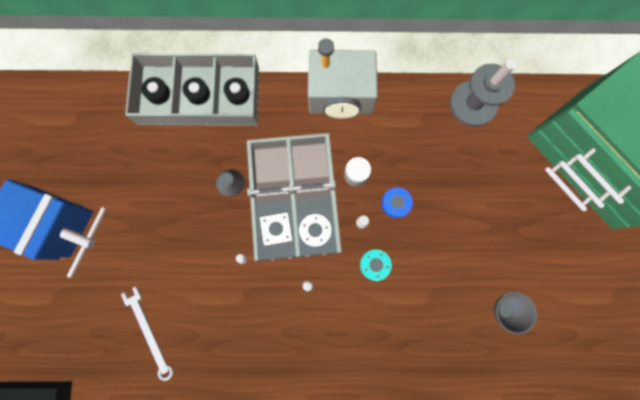

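View pics/side0.png

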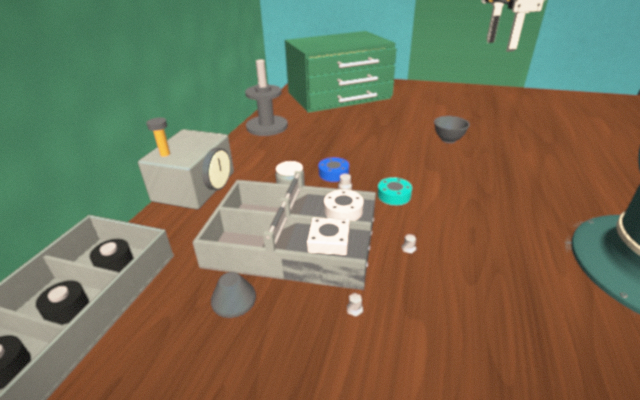

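The top view shows the chute at about (247–340, 135–260), with the bin at the top. The white spacer is in the image-right (-y) lane at about (315, 230), and the block is at (276, 229) in the other lane. A can stands at (358, 170), a small object at (362, 221), and nuts at (241, 258) and (307, 286). I'll measure precisely next.

```bash
python3 - <<'E'
import cv2
a=cv2.imread("pics/top0.png")[120:300,220:420]
cv2.imwrite("pics/topz.png",cv2.resize(a,(800,600)[:1]+(720,) if 0 else (660,594),interpolation=cv2.INTER_CUBIC))
a=cv2.imread("pics/side0.png")[140:320,190:430]
cv2.imwrite("pics/sidez.png",cv2.resize(a,None,fx=3.3,fy=3.3,interpolation=cv2.INTER_CUBIC))
E
```

```text
(no output)
```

View pics/topz.png

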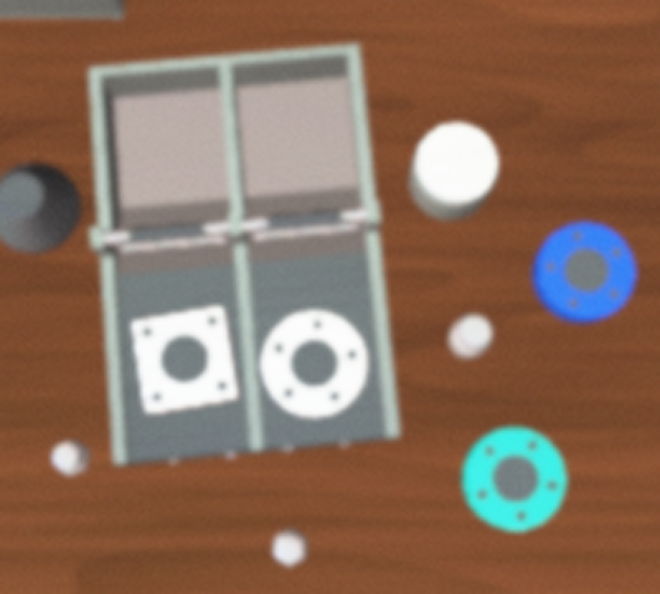

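View pics/sidez.png

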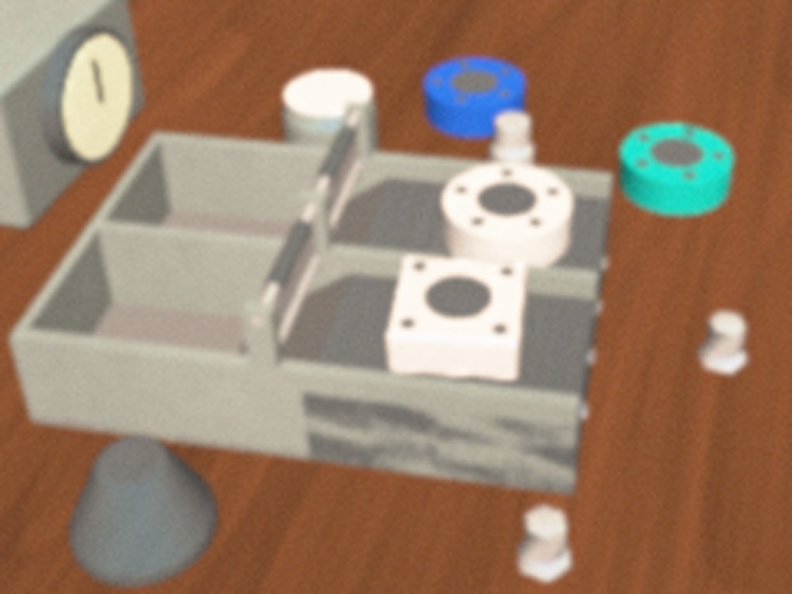

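Zoomed, the wall-top corners are at about TL (90,68), TR (360,45), BR (399,436) and BL (114,463), and the spacer's disc is at (315,363). Next I'll cast rays through these.

```bash
cat > h.py <<'E'
import numpy as np,cv2
from rig import robot
def ray(name,px):
    c=robot.camera_info(name);R=cv2.Rodrigues(c["rvec"])[0];K=np.array([[c["fx"],0,c["cx"]],[0,c["fy"],c["cy"]],[0,0,1]])
    return -R.T@c["tvec"], R.T@np.linalg.inv(K)@np.array([px[0],px[1],1.])
def onz(name,px,z):
    o,d=ray(name,px);return o+d*(z-o[2])/d[2]
def proj(name,p):
    c=robot.camera_info(name);K=np.array([[c["fx"],0,c["cx"]],[0,c["fy"],c["cy"]],[0,0,1]])
    return cv2.projectPoints(np.array(p,float).reshape(-1,3),c["rvec"],c["tvec"],K,None)[0][:,0]
def white(img,box,thr=150):
    x0,y0,x1,y1=box;m=(img[y0:y1,x0:x1].min(2)>thr).astype(np.uint8)
    cs=cv2.findContours(m,cv2.RETR_EXTERNAL,cv2.CHAIN_APPROX_NONE)[0]
    return [c.reshape(-1,2)+[x0,y0] for c in sorted(cs,key=cv2.contourArea,reverse=True)]
E
python3 - <<'E'
from h import *
C=np.array([[90,68],[360,45],[399,436],[116,464]])/3.3+[220-.35,120-.35]
W=np.array([onz("top",p,.057)[:2] for p in C]);print(W.round(4))
L=np.array([[.148,.096],[.148,-.096],[-.130,-.096],[-.130,.096]])
lc=L.mean(0);wc=W.mean(0);U,S,V=np.linalg.svd((L-lc).T@(W-wc));R=V.T@U.T
t=wc-R@lc;print("origin",t,"yaw",np.arctan2(R[1,0],R[0,0]),"resid",((L@R.T+t)-W).round(4))
# side view check: corners zoomed
S=np.array([[157,133],[612,175],[583,395],[14,335]])/3.3+[190-.35,140-.35]
Ws=np.array([onz("side",p,.057)[:2] for p in S])
L2=L[[1,2,3,0]];print("side resid",((L2@R.T+t)-Ws).round(4))
img=cv2.imread("pics/top0.png")
for c in white(img,(240,195,342,262))[:2]:
    (x,y),r=cv2.minEnclosingCircle(c.astype(np.float32)); e=cv2.fitEllipse(cv2.convexHull(c.astype(np.int32)))
    p=onz("top",e[0],.069)[:2];print("white",e,p,"chute",R.T@(p-t))
img=cv2.imread("pics/side0.png")
for n,px in [("nut",(241,258)),("nut",(307,286)),("sock",(362,221)),("can",(358,170))]:
    p=onz("top",px,.03)[:2];print(n,p,R.T@(p-t))
np.savez("chute.npz",R=R,t=t)
E
```

```text
[[ 0.7371  0.202 ]
 [ 0.7556  0.0107]
 [ 0.4792 -0.0156]
 [ 0.4601  0.1741]]
origin [0.59904142 0.09191042] yaw 0.09783088880476078 resid [[-0.0001 -0.0001]
 [ 0.0001  0.0002]
 [-0.0002 -0.0007]
 [ 0.0002  0.0007]]
side resid [[ 0.0004 -0.0012]
 [-0.0008 -0.0032]
 [-0.001   0.0073]
 [-0.0001  0.0017]]
white ((308.47998046875, 223.72549438476562), (41.42639923095703, 74.98313903808594), 174.7508544921875) [0.54029611 0.05598474] chute [-0.06197345 -0.03001595]
white ((275.47149658203125, 228.36012268066406), (36.57371139526367, 37.52046203613281), 75.02729034423828) [0.52973321 0.12883121] chute [-0.06537057  0.04351393]
nut [0.46542968 0.21040063] [-0.12139934  0.13097416]
nut [0.40323948 0.05912409] [-0.19806809 -0.01350461]
sock [ 0.55147221 -0.06771572] [-0.06293322 -0.15421655]
can [ 0.6740971  -0.06006403] [ 0.0598527  -0.15857882]
```

```bash
python3 - <<'E'
from h import *
d=np.load("chute.npz");R,t=d["R"],d["t"]
img=cv2.imread("pics/top0.png")
for c in white(img,(240,195,342,262),200)[:2]:
    e=cv2.minEnclosingCircle(c.astype(np.float32));p=onz("top",e[0],.069)[:2];print("white",e,p,"chute",R.T@(p-t))
R3=np.eye(3);R3[:2,:2]=R
T=R3@np.diag([1,-1,-1.])
def w(x,y,z): return np.r_[R@[x,y]+t,z]
for P in [(-.15,-.046,.2),(-.118,-.046,.069),(0,-.046,.069)]: print(w(*P),robot.ik(w(*P),T))
robot.gripper_to(0.0); s=robot.get_state();print(s["opening"],s["time"])
robot.move_ptp(w(-.15,-.046,.2),T); s=robot.get_state();print(s["ee_pos"],s["force"],s["time"])
for n in("top","side"): cv2.imwrite(f"pics/{n}1.png",robot.grab_frame(n)[:,:,::-1])
E
```

```text
white ((314.6321716308594, 229.78179931640625), 16.137243270874023) [0.5268879  0.04225219] chute [-0.07665887 -0.04237319]
white ((275.1065979003906, 228.57565307617188), 19.007129669189453) [0.52925291 0.12962462] chute [-0.06577108  0.04435046]
[0.45425171 0.03147913 0.2       ] [ 0.39821458  0.17847206 -0.58641526  2.02867854  0.11961436  0.96713183
 -1.72192995]
[0.4860987  0.03460473 0.069     ] [ 0.23094642  0.43193519 -0.43372361  2.06107919  0.27551659  0.70324521
 -1.8525386 ]
[0.60353446 0.04613037 0.069     ] [ 0.12577347  0.58980662 -0.33487471  1.7710884   0.25201272  0.82283688
 -1.80207102]
0.0004599871291606429 1.5167
[0.45444641 0.03085224 0.20000025] [-0.27430197  0.71382421 -0.2799516 ] 3.7833
```

View pics/side1.png

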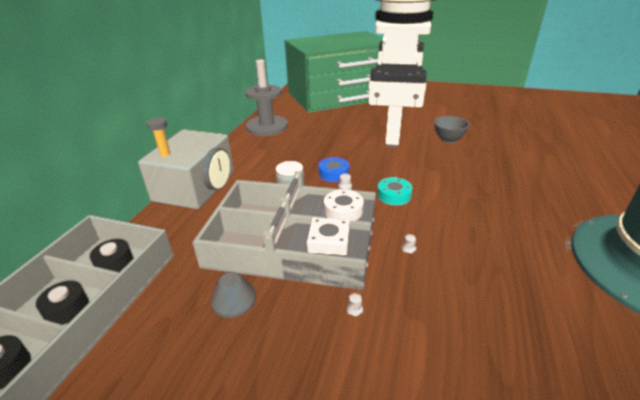

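The closed fingers are upright at about (393, 140) in the side view and clear of everything. The spacer sits at chute (-77, -42) mm. I'll lower behind it, push part of the way, then look.

```bash
cat >> h.py <<'E'
d=np.load("chute.npz");R,t=d["R"],d["t"]
def w(x,y,z): return np.r_[R@[x,y]+t,z]
def ch(p): return R.T@(np.array(p)[:2]-t)
def rep():
    s=robot.get_state();print(round(s["time"],2),ch(s["ee_pos"]).round(4),s["ee_pos"][2].round(4),(R.T@s["force"][:2]).round(1),s["force"][2].round(1))
E
python3 - <<'E'
from h import *
print(robot.move_linear(w(-.152,-.043,.069),.1,threshold=10)); rep()
print(robot.move_linear(w(-.06,-.044,.069),.06,threshold=20)); rep()
for n in("top","side"): cv2.imwrite(f"pics/{n}2.png",robot.grab_frame(n)[:,:,::-1])
a=cv2.imread("pics/side2.png")[140:320,190:430]
cv2.imwrite("pics/side2z.png",cv2.resize(a,None,fx=3.3,fy=3.3,interpolation=cv2.INTER_CUBIC))
E
```

```text
False
5.34 [-0.1517 -0.0431] 0.0695 [-0.4  0.6] 0.5
False
7.03 [-0.06  -0.044] 0.0691 [-0.2  0.2] -0.2
```

View pics/side2z.png

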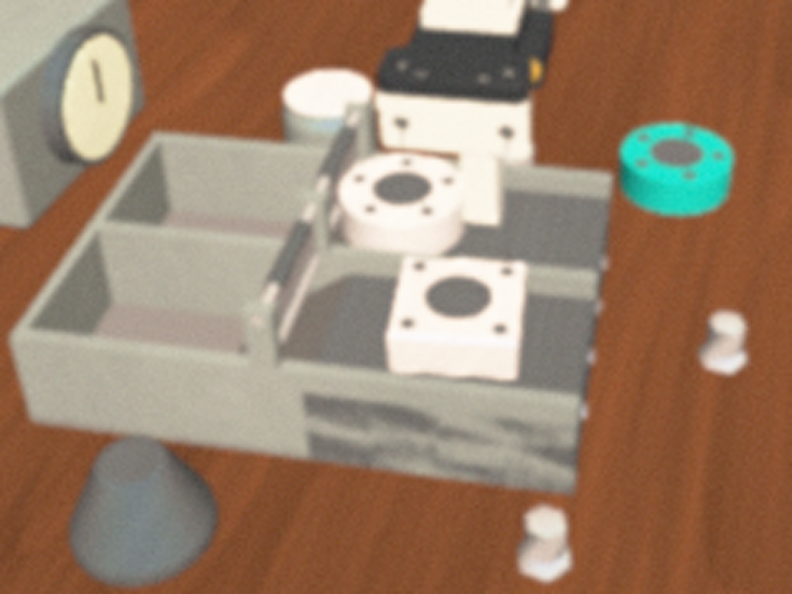

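The spacer (zoomed at about (400,195)) has slid straight up to the flap with the finger behind it at (483,190). The block hasn't moved. I'll keep pushing.

```bash
python3 - <<'E'
from h import *
for x in (-.035,-.022,-.010):
    print(robot.move_linear(w(x,-.045,.069),.05,threshold=25)); rep()
robot.pause(.3)
for n in("top","side"): cv2.imwrite(f"pics/{n}3.png",robot.grab_frame(n)[:,:,::-1])
a=cv2.imread("pics/side3.png")[140:320,190:430]
cv2.imwrite("pics/side3z.png",cv2.resize(a,None,fx=3.3,fy=3.3,interpolation=cv2.INTER_CUBIC))
E
```

```text
False
7.78 [-0.0349 -0.0449] 0.069 [0.2 0.8] -0.8
False
8.18 [-0.0218 -0.0449] 0.0689 [-0.2 -0. ] -1.0
False
8.57 [-0.0099 -0.0449] 0.0689 [-0.3 -0.2] 0.3
```

View pics/side3z.png

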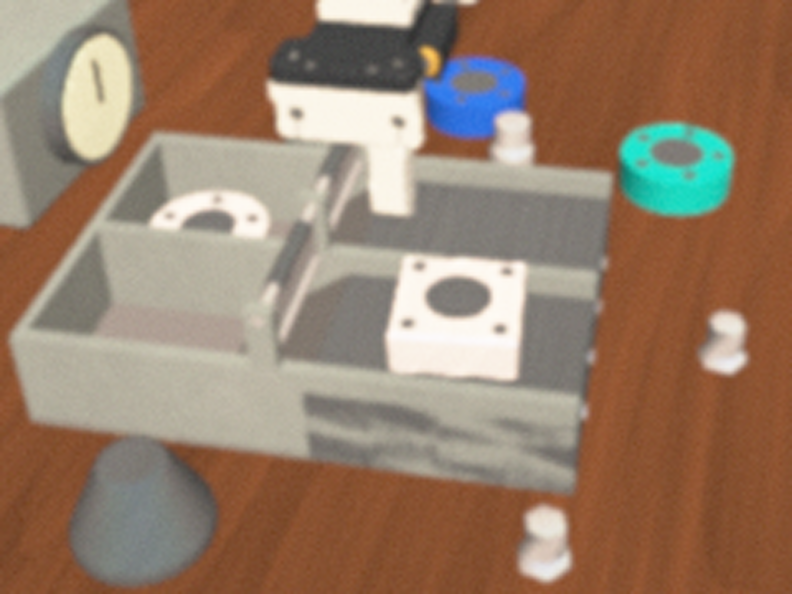

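The spacer is in the bin at about (212,215) and the flap has fallen shut behind it. I'll back out along the lane, rise, and check from above.

```bash
python3 - <<'E'
from h import *
robot.move_linear(w(-.152,-.044,.069),.12); robot.move_linear(w(-.20,-.046,.22),.12)
robot.move_ptp([.3,-.35,.25],robot.get_state()["tool_rot"]); rep()
a=robot.grab_frame("top")[:,:,::-1]; b=robot.grab_frame("side")[:,:,::-1]
cv2.imwrite("pics/top4.png",a)
z=cv2.resize(a[120:300,220:420],(400,360),interpolation=cv2.INTER_CUBIC)
z2=cv2.resize(b[150:310,190:390],(400,320),interpolation=cv2.INTER_CUBIC)
cv2.imwrite("pics/fin.png",np.hstack([z,np.vstack([z2,np.zeros((40,400,3),np.uint8)])]))
d0=cv2.absdiff(cv2.imread("pics/top0.png"),np.ascontiguousarray(a)).max(2)
m=cv2.morphologyEx((d0>45).astype(np.uint8),cv2.MORPH_OPEN,np.ones((2,2)))
n,_,st,ce=cv2.connectedComponentsWithStats(m);print(st[1:])
for c in white(a,(285,130,335,262),200)[:2]:
    e=cv2.minEnclosingCircle(c.astype(np.float32));print("white",e,ch(onz("top",e[0],.029)))
for c in white(a,(255,195,296,262),200)[:1]:
    e=cv2.minEnclosingCircle(c.astype(np.float32));print("block",e,ch(onz("top",e[0],.069)))
E
```

```text
13.23 [-0.3399 -0.4098] 0.2499 [ 0.2 -0.8] -0.3
[[ 295  145   30   29  625]
 [ 300  215   33   33  737]
 [ 530  344  110   56 4587]
 [ 598  359    2    5   10]]
white ((308.9615478515625, 158.96153259277344), 15.251919746398926) [ 0.09809778 -0.04427065]
white ((285.5, 227.0), 14.009025573730469) [-0.06004873  0.0245021 ]
block ((275.1065979003906, 228.57565307617188), 19.007129669189453) [-0.06577108  0.04435046]
```

View pics/fin.png

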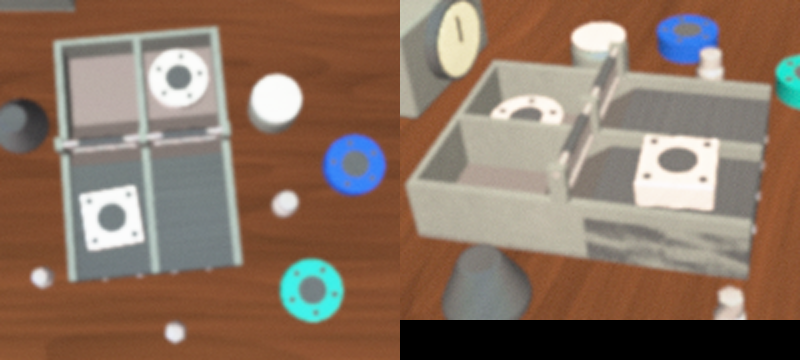

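The spacer lies flat in the bin at chute (98, -44) mm. Both flaps hang shut. Only the spacer and the arm differ from the first picture, and the block's pixels are identical.

```bash
python3 -c "
from rig import robot
robot.sign_off()"
```

```text
the job is handed in; nothing more can be done
```

The spacer is in the bin behind its flap, and the job was handed in with the clock at about 13 s of the 35 s allowed. I pushed it along the -y lane with the closed fingers, tips about 5 mm above the deck, until it went through the flap. Then I drew back and moved the arm clear.

- **Spacer:** the last pictures show it flat in the bin at about chute (98, -44) mm.
- **Flaps:** both hang shut.
- **Other things:** comparing the first and last top views, only the spacer and the arm changed. The block's position is identical.
- **Forces:** readings taken after each push step stayed around 1 N. None of the force stops, set at 10 to 25 N, tripped.

One check disagreed slightly: one chute corner measured in the side view was about 7 mm off the pose from the top view. I took it as a misread corner pixel and used the top-view fit, which was consistent to under 1 mm. No check failed.

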